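# Test the centrifuge's emergency stop and re-arm it

### The job

Test the emergency stop for the centrifuge: press the mushroom button in gently until it latches and take your fingers off it so that it is seen to stay down, then twist it clockwise by pushing an ear of it, without pinching, until it pops out again. Then press the round reset button on the control box fully and let it come back. Do not press the square start button, and leave the other things on the bench where they are.

Things in the scene. Friction and masses are not known exactly. Their poses are not given: they have to be found in the camera images.
- stop_station: fixed white-topped square housing, 100x100x45 mm, carrying the black mushroom stop button in the middle of its top. Origin: centre of its underside; z up. It stands at either side of the table, turned by up to 0.5 rad. Its heights below are from the table, with the button out.
- mushroom: black mushroom stop button: cone-shaped cap 52 mm across with a flat top 24 mm across, and two ears that stick out of its rim to opposite sides. Its frame lies at the station's origin and goes down and turns with the button; the ears lie along its x and -x (along the station's x when untwisted). Cap from z = 66 to 89 mm; below it only a 16 mm stem and a 38 mm collar up to z = 51 mm.
- mushroom_top (a point): centre of the cap's flat top, 89 mm above the table when out, about 79 mm when latched: press here, straight down.
- near_ear (a point): middle of the ear on the station's -x side (the one nearer the robot), on its centre line at half its height, 36 mm from the twist axis. Each ear is a bar 12 mm wide and 12 mm tall (z = 66 to 78 mm when out), reaching from the cap to 48 mm from the axis. The space beside and under the ears is free down to the housing top at 45 mm. To twist clockwise push this ear toward the station's +y.
- far_ear (a point): the same point on the opposite ear (station's +x side, 72 mm from the first). To twist clockwise push this one toward the station's -y.
- ear_push_sides: the two ear faces that are pushed to twist clockwise: -y side of the near ear, +y side of the far ear. Origin as mushroom.
- ear_back_sides: the two opposite ear faces (a contact here and on the push sides at once counts as pinching). Origin as mushroom.
- stop_press (a joint): how far the stop button is pressed in, m: 0 out, 0.014 at the bottom stop. Pressed slowly it takes 4 N at first, up to about 10 N near 0.004 (up to 15 N if pressed faster), then 5 to 7 N; it latches at 0.011, so press by depth to 0.012 to 0.014 and not to a force below 18 N. Let go after that, it stays latched at about 0.010; let go earlier, it comes back up. When the latch is freed it springs up by itself to 0.
- stop_twist (a joint): clockwise twist of the stop button seen from above, rad: 0 at rest, end stop at 1.0. A light spring (0.5 to 2 N at the ear) turns it back to 0 when let go. While latched, a twist of 0.4 to 0.55 frees the latch and the button springs up 10 mm.
- control_box: fixed white-topped oblong box, 76 (x) by 130 (y) by 40 mm tall, on the other side of the table, turned by up to 0.5 rad. Origin: centre of its underside. Two grey buttons on its top: round raised reset button 33 mm to its +y, square flat start button 33 mm to its -y.
- reset_button_top (a point): centre of the top of the round reset button, 28 mm across, in a round black collar 44 mm across; 62 mm above the table, 10 mm above the collar.
- reset_button (a joint): travel of the reset button, m: 0 out, 0.006 fully in (5 N); springs back.
- start_top (a point): centre of the top of the square start button, 26x26 mm, 48.5 mm above the table, 5 mm above its frame; leave alone.
- start_button (a joint): travel of the square start button, m: 0 out, 0.004 in; springs back.
- timer: loose white bench timer lying flat, 62x62x20 mm; leave alone. Origin: centre of its underside.
- vial: loose small standing screw-cap vial, 13 mm across, 48 mm tall; leave alone. Origin: centre of its underside.
- petri: loose petri dish, 54 mm across, 16 mm tall; leave alone. Origin: centre of its underside.
- beaker: loose glass beaker, 71 mm across, 88 mm tall; leave alone. Origin: centre of its underside.
- wash_bottle: loose white screw-cap bottle, 72 mm across, 165 mm tall; leave alone. Origin: centre of its underside.
- amber_bottle: loose amber bottle, 58 mm across, 125 mm tall; leave alone. Origin: centre of its underside.

How it is judged:
On the way, in this order (a step that is already met when the one before it is completed fails the run):
1. the stop button is latched down with nothing touching it (value of joint stop_press above 0.008 m and contact force between each of the fingers, the arm and mushroom below 0.2 N), for 0.2 s.
2. the stop button, twisted, has popped out (value of joint stop_press below 0.002 m), for 0.1 s.
3. with the stop out, the round reset button is pressed in (value of joint reset_button above 0.0045 m and value of joint stop_press below 0.002 m), for 0.1 s.
At the end, for the whole second after the job is handed in: The stop button is out (within 2 mm) and turned back (within 0.1 rad), the reset and start buttons are out (within 1.5 mm), every loose thing is within 20 mm of where it stood (value of joint stop_press below 0.002 m and value of joint stop_twist below 0.1 rad and value of joint each of reset_button, start_button below 0.0015 m and distance of each of timer, vial, petri, beaker, wash_bottle, amber_bottle from where it was at the start of the episode below 0.02 m); the robot touches nothing.
It fails at once if the square start button is pressed (2 mm or more) (value of joint start_button above 0.002 m).
It fails at once if the mushroom is pushed harder than 45 N (contact force between the fingers and mushroom above 45 N).
It fails at once if an ear is pinched (both its sides touched at once) (contact force between the fingers and ear_push_sides above 0.5 N and contact force between the fingers and ear_back_sides above 0.5 N).
It fails at once if a bystander is moved, knocked over or lifted (20 mm) (distance of any of timer, vial, petri, beaker, wash_bottle, amber_bottle from where it was at the start of the episode above 0.02 m).
It also fails if it takes over 51 s, if anything falls off the work surface, if the arm or the gripper's body presses on something with over 40 N, if the wrist force passes 120 N, or if a joint passes its speed limit or range.

### The arm

A 7-joint arm with a two-finger parallel gripper is mounted at the origin on the work surface; the furniture and walls round the work are solid. World frame = base frame: x ahead of the robot, y to its left, z up, the work surface at z = 0. Lengths are in m, angles in rad, forces in N, time in s.
With the tool pointing down it reaches from about 0.425 to 0.95 m from the base axis. Payload 4.7 kg.
Tool frame: the origin (TCP) lies where the fingers leave the gripper's body, on its centre line; the fingertips stand 70 mm ahead of it and the grasp point (between the pads) lies 51 mm ahead of it; z points along the fingers, y is the line along which they close (so a half turn about z gives the same grasp; the last joint's range is limited). The gripper opens to 87 mm and grips with 3 to 60 N. Pads are 19 mm wide; open, the fingers measure 117 mm over their backs; the gripper's body (75 mm by 190 mm) begins 51 mm behind the grasp point.
Start: joints at [-1.324, 0.469, -0.049, 1.532, 0.024, 1.141, -0.082], TCP at [0.184, 0.65, 0.292] pointing down, gripper open.
Joint ranges: [-2.59, 2.59], [-0.33, 1.99], [-1.39, 1.29], [0.1, 2.45], [-1.04, 4.18], [0.21, 1.99], [-2.66, 2.66]. Speed limits (rad/s): [2.57, 2.57, 3.14, 3.14, 3.14, 3.14, 3.14].

### API

Orientations are given as a unit quaternion [x, y, z, w].
In Python, from rig import env gives the robot as it stands.
- The arm moves only by the tool carry_out, never from a script. Its argument "deltas" is a list of rows, each an object with "translation": the shift along the world's x, y, z in units of 50 mm (1.0 is 50 mm), a list of three; "twist": the turn, a rotation vector about the world's x, y, z in units of 5 degrees (1.0 is 5 degrees), a list of three. A call has 1 to 5 rows; each row is the pose to reach, as a shift and turn from the pose commanded when the call began; what a row does not reach only later rows make up. A row lasts 1/10 s, in which the tool goes at most 50 mm and 8.59 degrees, less where a joint would pass 70% of its speed; a pose out of reach is approached as far as the arm can. A call with a gripper value outside its range is refused whole. "jaw" is the opening in per cent of the stroke, from 0 (shut) to 100 (fully open), set as the call begins (left out, the last holds). The fingers move at their own pace and stop on an object; "force" is the grip in N (left out, the last holds). Time passes only in rows, so rows that repeat a pose let the fingers close. It gives the time, the measured TCP pose, the force, the opening and the grip force at its end, in the units of the state.
- env.read_state(): the state, without advancing time (a new reading comes with each control period).
- env.snapshot(name): name is "scene" or "top" or "wrist"; returns (picture, depth): 420x560x3 uint8, blue, green, red; 420x560 float32, m along the optical axis (not along the pixel's ray), 0 where there is no reading.
- env.calibration(name): a dict with "intrinsics" (3x3 intrinsics, pixels), "pose" (4x4, takes a point from camera to world coordinates). Camera axes: x right, y up, looking along -z (the intrinsics and any distortion apply to the point x, -y, -z); pixel columns grow to the right and rows downward; lengths in m; the calibration is good to about 2 mm. A picture is of the moment at which its call begins: read the wrist's pose just before it. calibration takes no time and is no camera call; for the wrist camera it gives the pose at the moment of the call.
- env.sign_off(): hands the job in; it is judged then, once.
The state is a dict: "time_s": time; "joints": joint angles; "qvel": joint speeds; "joint_torque": joint torques, N m; "eef_pos": TCP position; "tool_rot": TCP orientation; "wrist_force": force on the tool from outside, world axes, zero at the start; "wrist_torque": the same for the moment, N m; "grip_width": finger opening in m; "finger_force": force on a finger pad.
Only numpy, scipy, OpenCV 4.12 (cv2) and the standard library are available. Lean on these libraries where they do the work, as an engineer would, in place of code of your own. Each camera call takes 0.05 s, during which the arm holds its last target. There are 200 camera calls.

## Working session

There is one attempt and no reset: what is moved stays moved. The work goes in short steps, Python scripts to look and compute and a tool call to move; the robot and the scene stay as the last step left them, time stands still between calls to the robot, and variables do not carry over. Pictures are saved under pics/ and viewed, at most 10 in all, crops included, and the job is handed in when it is done.

Besides the shell and the picture viewer there is one more tool, called after "Call:" as name(argument=value, ...), one argument or row to a line, values as JSON. carry_out: Moves the arm, as the interface text tells. Its arguments: {"type":"object","properties":{"deltas":{"type":"array"},"jaw":{"type":"number"},"force":{"type":"number"}},"required":["deltas"]}

```bash
mkdir -p pics
cat > h.py <<'E'
import numpy as np, cv2
from rig import env
def snap(n,tag):
    c=env.calibration(n); im,d=env.snapshot(n); cv2.imwrite(f'pics/{tag}.png',im); np.savez(f'{tag}.npz',im=im,d=d,K=c['intrinsics'],T=c['pose'])
    return im,d,c
def cloud(tag):
    z=np.load(tag+'.npz'); d=z['d'];K=z['K'];T=z['T']
    v,u=np.mgrid[:d.shape[0],:d.shape[1]]
    P=np.stack([(u-K[0,2])/K[0,0]*d,-(v-K[1,2])/K[1,1]*d,-d,np.ones_like(d)],-1)@T.T
    P=P[...,:3].copy(); P[d<=0]=np.nan
    return z['im'],P
E
python3 - <<'E'
from h import *
for n in ('top','scene'):
    im,d,c=snap(n,n+'0'); print(c)
print(env.read_state())
E
```

```text
{'intrinsics': array([[457.45068549,   0.        , 282.65933054],
       [  0.        , 457.45068549, 207.17499289],
       [  0.        ,   0.        ,   1.        ]]), 'pose': array([[-0.00202776,  0.9980382 , -0.06257515,  0.31828933],
       [-0.99999582, -0.00189491,  0.00218224, -0.06561121],
       [ 0.00205939,  0.06257931,  0.99803787,  1.15281658],
       [ 0.        ,  0.        ,  0.        ,  1.        ]])}
{'intrinsics': array([[404.23518602,   0.        , 283.98947636],
       [  0.        , 404.23518602, 211.51548955],
       [  0.        ,   0.        ,   1.        ]]), 'pose': array([[-0.73005928,  0.27179941, -0.6270076 , -0.18429818],
       [-0.68335902, -0.28253618,  0.67319667,  0.56111949],
       [ 0.00582213,  0.91994478,  0.39200473,  0.45838279],
       [ 0.        ,  0.        ,  0.        ,  1.        ]])}
{'time_s': 0.1, 'joints': array([-1.32394084,  0.46940031, -0.04859125,  1.53353494,  0.02408112,
        1.14099422, -0.08232318]), 'qvel': array([-4.13617494e-04, -1.90971402e-03, -4.46174173e-05, -2.47836080e-03,
        6.24222060e-04, -2.24457111e-03,  4.95348824e-04]), 'joint_torque': array([ 1.02605845e-03, -5.09171033e+01, -8.09064810e-02, -2.36828023e+01,
       -6.14260440e-02,  3.45751236e-02,  6.43811813e-05]), 'eef_pos': array([0.18365681, 0.64912145, 0.29129433]), 'tool_rot': array([ 1.37444335e-01,  9.90509105e-01, -8.70529031e-04, -9.87474422e-05]), 'wrist_force': array([-0.3206465 ,  0.23891989,  0.18225628]), 'wrist_torque': array([0.01226505, 0.00520606, 0.04701146]), 'finger_force': 0.0, 'grip_width': 0.08705301175624638}
```

View pics/top0.png

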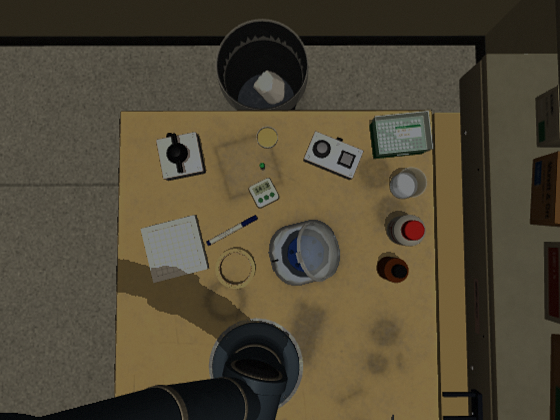

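View pics/scene0.png

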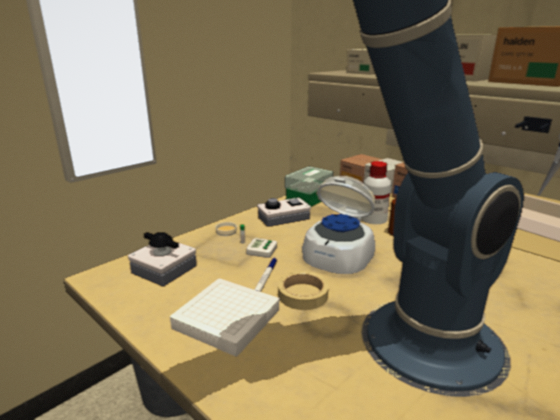

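The top view shows the stop station at about (180,155), with its ears running vertically in the image. The control box is at (333,155), with the round reset at (321,149) and the square start at (346,158). The timer (263,192), vial (262,166) and petri dish (267,138) lie between them.

Run:
```python
from h import *
im,P=cloud('top0')
def rect(m,name):
    m=cv2.morphologyEx(m.astype(np.uint8),cv2.MORPH_OPEN,np.ones((2,2)))
    n,l,s,c=cv2.connectedComponentsWithStats(m); 
    k=1+np.argmax(s[1:,4]); Q=P[l==k]; r=cv2.minAreaRect(Q[:,:2].astype(np.float32)*1000); print(name,s[k,4],r,'med z',np.median(Q[:,2]),'mean',Q.mean(0)); return Q
def win(u0,u1,v0,v1):
    m=np.zeros(P.shape[:2],bool); m[v0:v1,u0:u1]=1; return m
Z=P[...,2]
S=win(145,215,120,190); B=win(295,370,120,190)
print('table',np.nanmedian(Z[300:330,330:400]),np.nanmedian(Z[180:200,180:230]))
rect(S&(Z>.035)&(Z<.1),'station'); rect(S&(Z>.058),'mush'); rect(S&(Z>.083),'top')
rect(B&(Z>.03),'box'); rect(B&(Z>.056),'reset');
print(np.round(Z[140:160:2,310:334:2]*1000))
v,u=158,346; print('start',P[v,u]); print('reset',P[149,321])
# mask over 58: ear outline
Q=rect(S&(Z>.058)&(Z<.079),'ears')
for n,(u,v) in dict(timer=(263,192),vial=(262,166),petri=(267,138)).items(): print(n,P[v,u])
for t,a in (('a',(150,215,120,185)),('b',(295,370,120,185))):
    c=im[a[2]:a[3],a[0]:a[1]]; 
big=np.hstack([cv2.resize(im[120:190,145:215],(400,400),interpolation=2),cv2.resize(im[120:190,298:368],(400,400),interpolation=2)])
cv2.imwrite('pics/c.png',big)
```

```text
table -6.270300617905455e-05 -0.00041472915809459554
station 1688 ((517.1484375, 184.8795623779297), (107.2503890991211, 93.72767639160156), 14.14770793914795) med z nan mean [nan nan nan]
mush 459 ((524.6602783203125, 188.64190673828125), (103.88618469238281, 45.675880432128906), 33.01456832885742) med z nan mean [nan nan nan]
top 121 ((513.4619140625, 182.41404724121094), (26.910810470581055, 28.466880798339844), 72.77440643310547) med z 0.08621524409862258 mean [0.51318261 0.18224259 0.08597343]
box 1618 ((519.3540649414062, -198.28485107421875), (131.05953979492188, 83.32440185546875), 67.62129974365234) med z nan mean [nan nan nan]
reset 98 ((528.0687866210938, -164.87405395507812), (23.86056137084961, 28.02429962158203), 2.3272833824157715) med z 0.060894718772909195 mean [ 0.52785743 -0.16496324  0.05974253]
[[-1. 39. 39. 34. 40. 52. 53. 39. 39. 41. 40. 39.]
 [36. 41. 41. 51. 54. 48. 53. 49. 53. 39. 40. 44.]
 [40. 42. 48. 54. 59. 61. 65. 61. 56. 53. 42. 35.]
 [36. 40. 53. 52. 62. 64. 62. 62. 63. 52. 39. 39.]
 [41. 39. 53. 58. 62. 61. 62. 64. 64. 50. 49. 41.]
 [44. 39. 50. 52. 62. 62. 60. 61. 64. 50. 40. 41.]
 [39. 42. 51. 46. 62. 58. 64. 63. 49. 54. 41. 43.]
 [41. 41. 45. 52. 51. 50. 52. 48. 52. 49. 38. 36.]
 [38. 39. 35. 48. 52. 53. 48. 50. 45. 39. 43. 38.]
 [40. 40. 39. 43. 41. 40. 39. 38. 40. 39. 43. 43.]]
start [ 0.50735442 -0.22264369  0.04792927]
reset [ 0.52728457 -0.16080611  0.0600782 ]
ears 178 ((524.0009155273438, 179.73318481445312), (109.93315887451172, 36.31637954711914), 6.9141411781311035) med z 0.07491240267650401 mean [0.51302157 0.17707799 0.06943385]
timer [ 0.42775475 -0.01905612  0.01432974]
vial [ 0.48777739 -0.01803349  0.04975581]
petri [ 0.56664367 -0.02867454  0.00313028]
```

View pics/c.png

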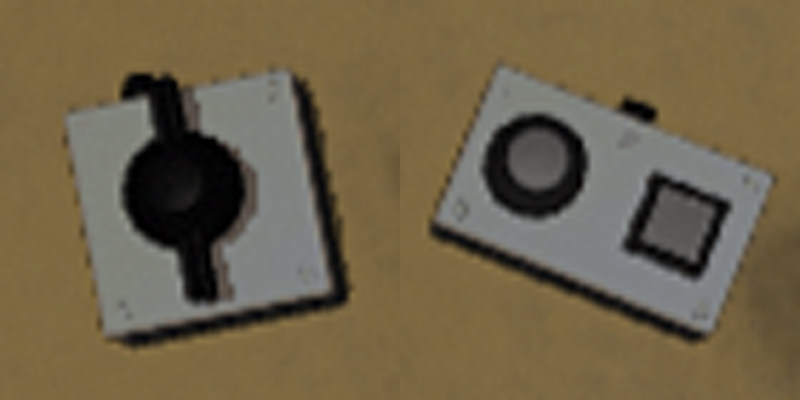

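The crop shows sharp top corners for both housings. I'll intersect their pixel rays with the known heights.

Run:
```python
from h import *
z=np.load('top0.npz');K,T=z['K'],z['T']
def pt(c,h,u0):
    c=np.array(c,float); u=u0+(c[0]+.5)*70/400-.5; v=120+(c[1]+.5)*70/400-.5
    r=T[:3,:3]@[(u-K[0,2])/K[0,0],-(v-K[1,2])/K[1,1],-1]; o=T[:3,3]; return (o+r*(h-o[2])/r[2])*1000
def q(cs,h,u0):
    Q=np.array([pt(c,h,u0) for c in cs])[:,:2]; print('centre',Q.mean(0),'sides',np.linalg.norm(Q-np.roll(Q,-1,0),axis=1)); 
    d=(Q-np.roll(Q,-1,0)); print('ang',np.arctan2(d[:,1],d[:,0])); return Q
q([(68,115),(290,72),(333,292),(108,335)],.045,145)
print('mush rim',pt((184,189),.072,145))
print('ears',pt((202,298),.072,145),pt((168,78),.072,145))
q([(100,66),(372,178),(312,335),(38,222)],.04,298)
print('reset top',pt((141,158),.062,298),'collar',pt((135,165),.052,298)); print('start',pt((280,226),.0485,298))
```

```text
centre [515.56729348 183.58971235] sides [96.65814351 96.98166359 97.40471794 96.61474134]
ang [ 1.76337349  0.20012358 -1.38195782 -2.94916077]
mush rim [516.74733024 184.1616346   72.        ]
ears [470.94646411 176.10520688  72.        ] [563.63423741 191.43505076  72.        ]
centre [ 517.20299628 -193.23042381] sides [126.5225928   72.89464967 126.99082979  72.99705551]
ang [ 1.17356385 -0.37344788 -1.96714642  2.76169625]
reset top [ 531.20122296 -163.71238217   62.        ] collar [ 530.14855686 -162.03616151   52.        ]
start [ 504.45968417 -223.96397989   48.5       ]
```

Both frames agree: sides are 97 mm and 127x73 mm against nominal 100 and 130x76.
- Stop axis: (516,184), yaw about 0.19.
- Reset: (530.5,-163).

Next I move toward the stop, fingers shut and turned to the station's axes.

Call:
carry_out(
  deltas=[
    {"translation": [0.55, -0.77, 0], "twist": [0, 0, 0.5]},
    {"translation": [1.1, -1.54, 0], "twist": [0, 0, 1.0]},
    {"translation": [1.65, -2.31, 0], "twist": [0, 0, 1.5]},
    {"translation": [2.2, -3.08, 0], "twist": [0, 0, 2.0]},
    {"translation": [2.75, -3.85, 0], "twist": [0, 0, 2.5]},
  ],
  jaw=0,
)

```text
time_s: 0.6
eef_pos: [0.3221, 0.4551, 0.2919]
tool_rot: [0.028, 1.0, -0.0, -0.0]
wrist_force: [0.5, 0.2, -0.3]
grip_width: 0.0549
finger_force: 0.0
```

Call:
carry_out(
  deltas=[
    {"translation": [0.55, -0.77, 0], "twist": [0, 0, 0.6]},
    {"translation": [1.1, -1.54, 0], "twist": [0, 0, 1.2]},
    {"translation": [1.65, -2.31, 0], "twist": [0, 0, 1.7]},
    {"translation": [2.2, -3.08, 0], "twist": [0, 0, 2.3]},
    {"translation": [2.75, -3.85, 0], "twist": [0, 0, 2.8]},
  ],
)

```text
time_s: 1.1
eef_pos: [0.4594, 0.2627, 0.2921]
tool_rot: [-0.094, 0.996, -0.0, -0.0]
wrist_force: [1.1, 1.7, -0.3]
grip_width: 0.0151
finger_force: 0.0
```

```bash
cat > s.py <<'E'
from h import *
from scipy.spatial.transform import Rotation as R
s=env.read_state(); M=R.from_quat(s['tool_rot']).as_matrix()
print(s['time_s'],'pos',np.round(s['eef_pos']*1000,1),'y-ang',np.degrees(np.arctan2(M[1,1],M[0,1])),'z',M[:,2].round(4),'F',s['wrist_force'].round(2),s['grip_width'],s['joints'].round(2))
E
python3 s.py
```

```text
1.1 pos [459.4 262.7 292.1] y-ang 100.81866747390035 z [-3.e-04 -0.e+00 -1.e+00] F [ 1.08  1.66 -0.26] 0.015074673216974959 [-0.64  0.23  0.05  1.88 -0.01  1.03  1.17]
```

Call:
carry_out(
  deltas=[
    {"translation": [0.5, -0.7, -0.2], "twist": [0, 0, 0]},
    {"translation": [0.9, -1.2, -0.3], "twist": [0, 0, 0]},
    {"translation": [1.14, -1.58, -0.4], "twist": [0, 0, 0]},
    {"translation": [1.14, -1.58, -0.4], "twist": [0, 0, 0]},
    {"translation": [1.14, -1.58, -0.4], "twist": [0, 0, 0]},
  ],
)

```text
time_s: 1.6
eef_pos: [0.5154, 0.1857, 0.2719]
tool_rot: [-0.093, 0.996, 0.0, -0.001]
wrist_force: [-0.2, 0.5, -1.0]
grip_width: 0.0006
finger_force: 0.0
```

```bash
python3 s.py
python3 - <<'E'
from h import *
im,d,c=snap('wrist','w1'); print(c['pose'].round(3),c['intrinsics'].round(1))
E
```

```text
1.6 pos [515.4 185.7 271.9] y-ang 100.66264402056828 z [-1.2e-03  2.0e-04 -1.0e+00] F [-0.16  0.5  -0.99] 0.0006147272261277047 [-0.51  0.28  0.1   1.87 -0.03  1.    1.37]
[[-0.184 -0.939 -0.289  0.436]
 [ 0.983 -0.176 -0.054  0.17 ]
 [-0.    -0.294  0.956  0.365]
 [ 0.     0.     0.     1.   ]] [[330.5   0.  274.3]
 [  0.  330.5 210.8]
 [  0.    0.    1. ]]
```

View pics/w1.png

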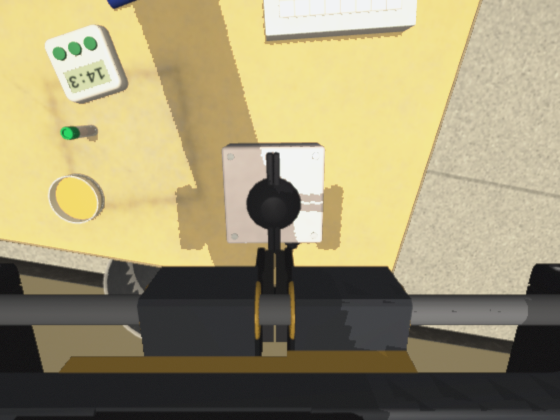

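The wrist view shows the cap centre at about (273,203), the near ear tip at (273,153), and housing top corners at (224,146), (323,146), (322,242) and (228,242).

Run:
```python
from h import *
z=np.load('w1.npz');K,T,im=z['K'],z['T'],z['im']
def pt(u,v,h):
    r=T[:3,:3]@[(u-K[0,2])/K[0,0],-(v-K[1,2])/K[1,1],-1]; o=T[:3,3]; return (o+r*(h-o[2])/r[2])[:2]*1000
g=cv2.cvtColor(im,6); m=(g<70).astype(np.uint8)
# cap rows/cols
for v in range(152,184,4):
    r=np.where(m[v,240:310])[0]+240; print(v,r.min(),r.max(),pt(r.mean(),v,.078).round(1)) if len(r) else print(v)
for v in range(184,226,5):
    r=np.where(m[v,240:310])[0]+240; print(v,r.min(),r.max())
print('rim',pt(273,203,.066),'screws',[pt(*p,.045).round(1) for p in ((230,157),(316,156),(315,236),(235,237))], np.mean([pt(*p,.045) for p in ((230,157),(316,156),(315,236),(235,237))],0))
```

```text
152
156 267 278 [474.8 176. ]
160 267 278 [478.2 176.7]
164 267 278 [481.6 177.3]
168 267 278 [485.  177.9]
172 267 278 [488.5 178.6]
176 267 278 [492.  179.2]
180 263 284 [495.3 180.8]
184 256 290
189 252 294
194 249 297
199 247 299
204 247 299
209 248 299
214 250 297
219 253 293
224 258 289
rim [519.46442593 184.76057238] screws [array([487.7, 136.6]), array([471.5, 217.8]), array([552.2, 235. ]), array([568.6, 153.7])] [519.99186289 185.80961494]
```

Call:
carry_out(
  deltas=[
    {"translation": [0.04, -0.01, -0.8], "twist": [0, 0, 0]},
    {"translation": [0.04, -0.01, -1.6], "twist": [0, 0, 0]},
    {"translation": [0.04, -0.01, -2.0], "twist": [0, 0, 0]},
    {"translation": [0.04, -0.01, -2.1], "twist": [0, 0, 0]},
    {"translation": [0.04, -0.01, -2.1], "twist": [0, 0, 0]},
  ],
)

```text
time_s: 2.15
eef_pos: [0.5172, 0.1863, 0.1672]
tool_rot: [-0.094, 0.996, 0.0, -0.0]
wrist_force: [-0.1, -0.2, -0.5]
grip_width: 0.0005
finger_force: 0.0
```

Call:
carry_out(
  deltas=[
    {"translation": [0, 0, -0.02], "twist": [0, 0, 0]},
    {"translation": [0, 0, -0.04], "twist": [0, 0, 0]},
    {"translation": [0, 0, -0.06], "twist": [0, 0, 0]},
    {"translation": [0, 0, -0.08], "twist": [0, 0, 0]},
    {"translation": [0, 0, -0.1], "twist": [0, 0, 0]},
  ],
)

```text
time_s: 2.65
eef_pos: [0.5179, 0.185, 0.1626]
tool_rot: [-0.093, 0.996, 0.0, 0.0]
wrist_force: [-0.6, 0.0, -0.0]
grip_width: 0.0005
finger_force: 0.0
```

Call:
carry_out(
  deltas=[
    {"translation": [0, 0, -0.02], "twist": [0, 0, 0]},
    {"translation": [0, 0, -0.04], "twist": [0, 0, 0]},
    {"translation": [0, 0, -0.06], "twist": [0, 0, 0]},
    {"translation": [0, 0, -0.08], "twist": [0, 0, 0]},
    {"translation": [0, 0, -0.1], "twist": [0, 0, 0]},
  ],
)

```text
time_s: 3.15
eef_pos: [0.518, 0.185, 0.1578]
tool_rot: [-0.093, 0.996, 0.0, 0.0]
wrist_force: [-1.1, -0.4, 8.3]
grip_width: 0.0009
finger_force: 3.2
```

Call:
carry_out(
  deltas=[
    {"translation": [0, 0, -0.02], "twist": [0, 0, 0]},
    {"translation": [0, 0, -0.04], "twist": [0, 0, 0]},
    {"translation": [0, 0, -0.06], "twist": [0, 0, 0]},
    {"translation": [0, 0, -0.08], "twist": [0, 0, 0]},
    {"translation": [0, 0, -0.1], "twist": [0, 0, 0]},
  ],
)

```text
time_s: 3.65
eef_pos: [0.518, 0.185, 0.1531]
tool_rot: [-0.093, 0.996, 0.0, 0.0]
wrist_force: [-1.0, -1.7, 5.7]
grip_width: 0.0006
finger_force: 2.5
```

Call:
carry_out(
  deltas=[
    {"translation": [0, 0, -0.03], "twist": [0, 0, 0]},
    {"translation": [0, 0, -0.06], "twist": [0, 0, 0]},
    {"translation": [0, 0, -0.09], "twist": [0, 0, 0]},
    {"translation": [0, 0, -0.12], "twist": [0, 0, 0]},
    {"translation": [0, 0, -0.13], "twist": [0, 0, 0]},
  ],
)

```text
time_s: 4.15
eef_pos: [0.518, 0.1851, 0.1461]
tool_rot: [-0.093, 0.996, 0.0, 0.0]
wrist_force: [-2.8, -0.9, 6.2]
grip_width: 0.0004
finger_force: 2.8
```

Call:
carry_out(
  deltas=[
    {"translation": [0, 0, -0.01], "twist": [0, 0, 0]},
    {"translation": [0, 0, -0.02], "twist": [0, 0, 0]},
  ],
)

```text
time_s: 4.35
eef_pos: [0.518, 0.1851, 0.1452]
tool_rot: [-0.093, 0.996, 0.0, 0.0]
wrist_force: [-0.8, -0.4, 6.6]
grip_width: 0.0005
finger_force: 2.9
```

Call:
carry_out(
  deltas=[
    {"translation": [0, 0, 0.1], "twist": [0, 0, 0]},
    {"translation": [0, 0, 0.3], "twist": [0, 0, 0]},
    {"translation": [0, 0, 0.7], "twist": [0, 0, 0]},
    {"translation": [0, 0, 0.7], "twist": [0, 0, 0]},
    {"translation": [0, 0, 0.7], "twist": [0, 0, 0]},
  ],
)

```text
time_s: 4.85
eef_pos: [0.5178, 0.1851, 0.1801]
tool_rot: [-0.093, 0.996, 0.0, 0.0]
wrist_force: [-0.4, 0.3, -0.4]
grip_width: 0.0005
finger_force: 0.0
```

Run:
```python
from h import *
snap('wrist','w2'); im,P=cloud('w2')
s=env.read_state(); print(s['eef_pos'])
d=np.array([np.cos(.19),np.sin(.19)]);e=np.array([-d[1],d[0]])
q=P[...,:2]-[.518,.1842]; a=q@d;b=q@e
print('near ear z',np.nanmedian(P[...,2][(a>-.045)&(a<-.03)&(abs(b)<.004)]),'housing',np.nanmedian(P[...,2][(a>-.045)&(a<-.03)&(b<-.02)&(b>-.045)]))
k=(a>-.05)&(a<-.028)&(abs(b)<.03)&(P[...,2]>.056)
print(k.sum(),np.nanpercentile(b[k],[2,50,98]),np.nanpercentile(a[k],[1,99]))
```

```text
[0.517469  0.1849138 0.1794977]
near ear z 0.19489171390027132 housing 0.19722732469600662
15349 [-0.0289583  -0.0008341   0.02884807] [-0.04285342 -0.02817589]
```

Call:
carry_out(
  deltas=[
    {"translation": [-0.3, -0.4, 0.2], "twist": [0, 0, 0]},
    {"translation": [-0.66, -0.8, 0.2], "twist": [0, 0, 0]},
    {"translation": [-0.66, -0.8, 0.2], "twist": [0, 0, 0]},
    {"translation": [-0.66, -0.8, 0], "twist": [0, 0, 0]},
    {"translation": [-0.66, -0.8, 0], "twist": [0, 0, 0]},
  ],
)

```text
time_s: 5.4
eef_pos: [0.4842, 0.1454, 0.1781]
tool_rot: [-0.094, 0.996, -0.0, -0.001]
wrist_force: [-0.5, -1.0, 0.5]
grip_width: 0.0004
finger_force: 0.0
```

Run:
```python
from h import *
snap('wrist','w3'); im,P=cloud('w3')
print(env.read_state()['eef_pos'])
d=np.array([np.cos(.19),np.sin(.19)]);e=np.array([-d[1],d[0]])
q=P[...,:2]-[.518,.1842]; a=q@d;b=q@e;Z=P[...,2]; ok=Z<.1
f=lambda m:(np.nanmedian(Z[m&ok]),(m&ok).sum())
print('ear z',f((a>-.045)&(a<-.03)&(abs(b)<.004)),'housing',f((a>-.045)&(a<-.03)&(b>.02)&(b<.045)),'cap',f((np.hypot(a,b)<.01)))
```

```text
[0.48456247 0.14560104 0.17855901]
ear z (np.float64(0.06761262466889065), np.int64(299)) housing (np.float64(0.04511385024825765), np.int64(663)) cap (np.float64(nan), np.int64(0))
  return np.nanmean(a, axis, out=out, keepdims=keepdims)
```

View pics/w3.png

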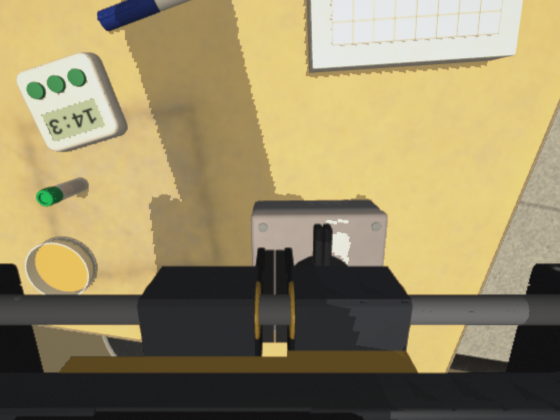

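The ear top measures 67.6 mm, against 68 mm when latched, so it has latched. The ear is at (322,240) and the fingers are at (275,270), clear on its push side. Next I go down beside it.

Call:
carry_out(
  deltas=[
    {"translation": [0, 0, -0.5], "twist": [0, 0, 0]},
    {"translation": [0, 0, -0.9], "twist": [0, 0, 0]},
    {"translation": [0, 0, -1.1], "twist": [0, 0, 0]},
    {"translation": [0, 0, -1.12], "twist": [0, 0, 0]},
    {"translation": [0, 0, -1.12], "twist": [0, 0, 0]},
  ],
)

```text
time_s: 5.95
eef_pos: [0.4852, 0.1454, 0.1239]
tool_rot: [-0.093, 0.996, 0.0, 0.0]
wrist_force: [0.1, 0.1, -0.3]
grip_width: 0.0005
finger_force: 0.0
```

Call:
carry_out(
  deltas=[
    {"translation": [-0.01, 0.06, 0], "twist": [0, 0, 0]},
    {"translation": [-0.02, 0.12, 0], "twist": [0, 0, 0]},
    {"translation": [-0.03, 0.18, 0], "twist": [0, 0, 0]},
    {"translation": [-0.05, 0.24, 0], "twist": [0, 0, 0]},
    {"translation": [-0.06, 0.3, 0], "twist": [0, 0, 0]},
  ],
)

```text
time_s: 6.45
eef_pos: [0.4817, 0.1604, 0.124]
tool_rot: [-0.093, 0.996, 0.0, 0.0]
wrist_force: [-0.2, 0.6, -0.2]
grip_width: 0.0004
finger_force: 0.0
```

Call:
carry_out(
  deltas=[
    {"translation": [-0.01, 0.06, 0], "twist": [0, 0, 0]},
    {"translation": [-0.02, 0.12, 0], "twist": [0, 0, 0]},
    {"translation": [-0.03, 0.18, 0], "twist": [0, 0, 0]},
    {"translation": [-0.04, 0.24, 0], "twist": [0, 0, 0]},
    {"translation": [-0.05, 0.3, 0], "twist": [0, 0, 0]},
  ],
)

```text
time_s: 6.95
eef_pos: [0.4792, 0.1748, 0.1237]
tool_rot: [-0.093, 0.996, -0.0, -0.0]
wrist_force: [-0.3, -1.6, 1.5]
grip_width: 0.0005
finger_force: 0.9
```

Call:
carry_out(
  deltas=[
    {"translation": [0, 0.05, 0], "twist": [0, 0, 0]},
    {"translation": [0, 0.1, 0], "twist": [0, 0, 0]},
    {"translation": [0, 0.15, 0], "twist": [0, 0, 0]},
  ],
)

```text
time_s: 7.25
eef_pos: [0.4796, 0.1826, 0.1239]
tool_rot: [-0.093, 0.996, 0.0, 0.0]
wrist_force: [0.0, -2.7, 0.5]
grip_width: 0.0005
finger_force: 1.0
```

Call:
carry_out(
  deltas=[
    {"translation": [-0.01, 0.05, 0], "twist": [0, 0, 0]},
    {"translation": [-0.01, 0.08, 0], "twist": [0, 0, 0]},
    {"translation": [-0.01, 0.08, 0], "twist": [0, 0, 0]},
  ],
)

```text
time_s: 7.55
eef_pos: [0.4786, 0.1868, 0.1237]
tool_rot: [-0.093, 0.996, 0.0, -0.0]
wrist_force: [0.3, -2.6, 0.0]
grip_width: 0.0003
finger_force: 0.8
```

Run:
```python
from h import *
snap('wrist','w4'); im,P=cloud('w4')
snap('scene','s4')
print(env.read_state()['eef_pos'])
cv2.imwrite('pics/s4c.png',np.hstack([cv2.resize(im[180:300,200:360],(400,300)),cv2.resize(cv2.imread('pics/s4.png')[210:300,105:225],(400,300))]))
```

```text
[0.47867511 0.18661209 0.12370586]
```

View pics/s4c.png

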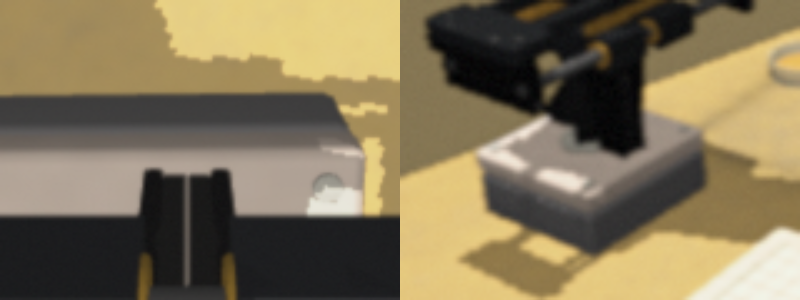

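The ear is hidden behind the fingers, but by geometry the twist is beyond 0.55 rad. I'll back off and measure the height of the ear.

Call:
carry_out(
  deltas=[
    {"translation": [0.05, -0.25, 0], "twist": [0, 0, 0]},
    {"translation": [0.1, -0.5, 0], "twist": [0, 0, 0]},
    {"translation": [0.15, -0.85, 0], "twist": [0, 0, 0]},
    {"translation": [0.15, -0.85, 0.5], "twist": [0, 0, 0]},
    {"translation": [0.15, -0.85, 1.1], "twist": [0, 0, 0]},
  ],
)

```text
time_s: 8.15
eef_pos: [0.4859, 0.1419, 0.1784]
tool_rot: [-0.092, 0.996, -0.0, -0.001]
wrist_force: [0.4, 0.5, 0.0]
grip_width: 0.0004
finger_force: 0.0
```

Run:
```python
from h import *
snap('wrist','w5'); im,P=cloud('w5')
print(env.read_state()['eef_pos'])
d=np.array([np.cos(.19),np.sin(.19)]);e=np.array([-d[1],d[0]])
q=P[...,:2]-[.518,.1842]; a=q@d;b=q@e;Z=P[...,2]; ok=Z<.1
f=lambda m:(np.nanmedian(Z[m&ok]),(m&ok).sum())
print('ear z',f((a>-.045)&(a<-.03)&(abs(b)<.004)),'housing',f((a>-.045)&(a<-.03)&(b>.02)&(b<.045)))
```

```text
[0.48883472 0.14312235 0.18366329]
ear z (np.float64(0.07731946930132691), np.int64(400)) housing (np.float64(0.04508845144665974), np.int64(669))
```

The button is out (ear top 77.3 mm, at rest angle). Now I cross to the reset button.

Call:
carry_out(
  deltas=[
    {"translation": [0.1, -0.6, 0.6], "twist": [0, 0, 0]},
    {"translation": [0.2, -1.4, 0.9], "twist": [0, 0, 0]},
    {"translation": [0.4, -2.3, 0.9], "twist": [0, 0, 0]},
    {"translation": [0.5, -3.2, 0.9], "twist": [0, 0, 0]},
    {"translation": [0.6, -4.1, 0.9], "twist": [0, 0, 0]},
  ],
)

```text
time_s: 8.7
eef_pos: [0.5164, -0.0637, 0.2242]
tool_rot: [-0.093, 0.996, 0.0, 0.001]
wrist_force: [1.2, -0.4, 0.3]
grip_width: 0.0006
finger_force: 0.0
```

Call:
carry_out(
  deltas=[
    {"translation": [0.1, -0.8, 0], "twist": [0, 0, 0]},
    {"translation": [0.2, -1.5, 0], "twist": [0, 0, 0]},
    {"translation": [0.26, -2.0, 0], "twist": [0, 0, 0]},
    {"translation": [0.26, -2.0, 0], "twist": [0, 0, 0]},
    {"translation": [0.26, -2.0, 0], "twist": [0, 0, 0]},
  ],
)

```text
time_s: 9.2
eef_pos: [0.5289, -0.1619, 0.2236]
tool_rot: [-0.092, 0.996, 0.0, 0.0]
wrist_force: [-0.8, 1.4, -0.1]
grip_width: 0.0007
finger_force: 0.0
```

```bash
python3 s.py
python3 - <<'E'
from h import *
snap('wrist','w6')
E
```

```text
9.2 pos [ 528.9 -161.9  223.6] y-ang 100.57201478959385 z [ 0.e+00  5.e-04 -1.e+00] F [-0.8   1.4  -0.12] 0.0006688495127258181 [ 0.03  0.35  0.24  1.91 -0.1   0.9   2.08]
```

View pics/w6.png

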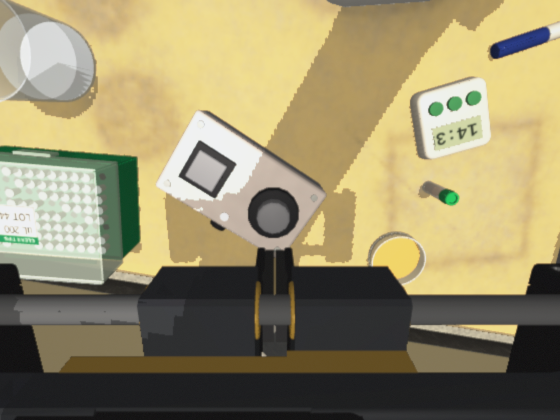

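The reset top is at about (274,211), straight ahead of the finger tips. The square start button is well to the side at (207,168).

Run:
```python
from h import *
im,P=cloud('w6'); z=np.load('w6.npz');K,T=z['K'],z['T']
def pt(u,v,h):
    r=T[:3,:3]@[(u-K[0,2])/K[0,0],-(v-K[1,2])/K[1,1],-1]; o=T[:3,3]; return (o+r*(h-o[2])/r[2])[:2]*1000
print(pt(274,210,.062),pt(273,214,.052)); Z=P[...,2]
print('P',P[210,274],'greenbox',np.nanmax(Z[160:270,20:130]), P[200,125])
```

```text
[ 526.40013058 -162.99893527] [ 533.02556345 -162.63290382]
P [ 0.52663532 -0.16295607  0.0612211 ] greenbox 0.08740599606543667 [ 0.55091857 -0.2939954   0.03099503]
```

Call:
carry_out(
  deltas=[
    {"translation": [0.01, -0.01, -0.7], "twist": [0, 0, 0]},
    {"translation": [0.01, -0.01, -1.3], "twist": [0, 0, 0]},
    {"translation": [0.01, -0.01, -1.65], "twist": [0, 0, 0]},
    {"translation": [0.01, -0.01, -1.75], "twist": [0, 0, 0]},
    {"translation": [0.01, -0.01, -1.75], "twist": [0, 0, 0]},
  ],
)

```text
time_s: 9.75
eef_pos: [0.5297, -0.1603, 0.1359]
tool_rot: [-0.094, 0.996, 0.0, -0.001]
wrist_force: [-0.5, -0.3, -0.8]
grip_width: 0.0005
finger_force: 0.0
```

Call:
carry_out(
  deltas=[
    {"translation": [0, 0, -0.04], "twist": [0, 0, 0]},
    {"translation": [0, 0, -0.08], "twist": [0, 0, 0]},
    {"translation": [0, 0, -0.12], "twist": [0, 0, 0]},
    {"translation": [0, 0, -0.16], "twist": [0, 0, 0]},
    {"translation": [0, 0, -0.18], "twist": [0, 0, 0]},
  ],
)

```text
time_s: 10.25
eef_pos: [0.5304, -0.1615, 0.1278]
tool_rot: [-0.093, 0.996, -0.0, 0.001]
wrist_force: [-0.8, 0.3, 4.0]
grip_width: 0.001
finger_force: 1.9
```

Call:
carry_out(
  deltas=[
    {"translation": [0, 0, -0.02], "twist": [0, 0, 0]},
    {"translation": [0, 0, -0.04], "twist": [0, 0, 0]},
    {"translation": [0, 0, -0.05], "twist": [0, 0, 0]},
    {"translation": [0, 0, -0.05], "twist": [0, 0, 0]},
    {"translation": [0, 0, -0.05], "twist": [0, 0, 0]},
  ],
)

```text
time_s: 10.75
eef_pos: [0.5305, -0.1615, 0.126]
tool_rot: [-0.093, 0.996, 0.0, 0.001]
wrist_force: [-0.4, 0.6, 11.4]
grip_width: 0.0003
finger_force: 5.5
```

The force has risen past 5 N to 11 N, so the reset is at its stop after 0.2 to 0.3 s fully in. Now I lift away.

Call:
carry_out(
  deltas=[
    {"translation": [0, 0, 0], "twist": [0, 0, 0]},
    {"translation": [0, 0, 0.2], "twist": [0, 0, 0]},
    {"translation": [0, 0, 0.8], "twist": [0, 0, 0]},
    {"translation": [0, 0, 1.6], "twist": [0, 0, 0]},
    {"translation": [0, 0, 2.2], "twist": [0, 0, 0]},
  ],
)

```text
time_s: 11.25
eef_pos: [0.5293, -0.1618, 0.2363]
tool_rot: [-0.093, 0.996, -0.0, -0.0]
wrist_force: [0.4, -0.5, -0.0]
grip_width: 0.0003
finger_force: 0.0
```

Call:
carry_out(
  deltas=[
    {"translation": [0, 0, 0], "twist": [0, 0, 0]},
    {"translation": [0, 0, 0], "twist": [0, 0, 0]},
    {"translation": [0, 0, 0], "twist": [0, 0, 0]},
    {"translation": [0, 0, 0], "twist": [0, 0, 0]},
  ],
)

```text
time_s: 11.65
eef_pos: [0.5289, -0.1613, 0.2332]
tool_rot: [-0.093, 0.996, 0.0, -0.002]
wrist_force: [-0.2, 0.1, -0.4]
grip_width: 0.0007
finger_force: 0.0
```

Run:
```python
from h import *
snap('wrist','w7'); im,P=cloud('w7'); Z=P[...,2]
h=np.hypot(P[...,0]-.5295,P[...,1]+.163)<.009
print('reset z',np.nanmedian(Z[h&(Z<.1)]), env.read_state()['eef_pos'])
print(env.sign_off())
```

```text
reset z 0.06204678791117668 [ 0.52902002 -0.16131602  0.23335656]
the job is handed in; nothing more can be done
None
```

The job is handed in at about 11.7 s, verdict not shown: the stop latched with the fingers off it, popped out again on the twist, and the reset was pressed to its stop and came back, with start and the loose things never approached.

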